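# Tidy up the condiment station

## Robot

A 6-joint arm with a two-finger parallel gripper is mounted at the origin on the work surface. World frame = base frame: x ahead of the robot, y to its left, z up, the work surface at z = 0. Lengths are in mm, angles in rad, forces in N, time in s.
With the tool pointing down it reaches from about 275 to 825 mm from the base axis. Payload 4.9 kg.
Tool frame: the origin (TCP) lies at the very end of the fingers, on their centre line; the grasp point (between the pads) lies 19 mm behind it; z points along the fingers, y is the line along which they close (so a half turn about z gives the same grasp; the last joint's range is limited). The gripper opens to 85 mm and grips with 20 to 120 N. Pads are 22 mm wide; open, the fingers measure 114 mm over their backs; the gripper's body (76 mm by 85 mm) begins 54 mm behind the grasp point. The pads swing forward as they close: fully open they stand 13 mm farther back than shut.
Start: joints at [-1.34, 0.326, -0.193, 1.052, 0, 1.437], TCP at [196.232, -513.821, 231.281] pointing down, gripper open.
Joint ranges: [-2.65, 2.65], [-0.97, 1.79], [-1.3, 1.35], [-1.93, 2.1], [-1.47, 1.37], [-3.14, 3.14]. Speed limits (rad/s): [2.57, 2.57, 3.14, 3.14, 3.14, 3.14].

## Interface

Orientations are given as a rotation vector (axis times angle).
In Python, from plant import manip, camera, get_calibration gives the robot as it stands.
- The arm moves only by the shell command python3 -m handwheel 'ROWS'. ROWS is JSON, a list of rows, each an object of numbers: "dx", "dy", "dz": the shift along the tool's x, y, z in units of 0.2 m (1.0 is 0.2 m); "ax", "ay", "az": the turn, a rotation vector about the tool's x, y, z in units of 360 degrees (1.0 is 360 degrees); "fingers": the opening, from 0 (shut) to 1 (fully open). In form: [{"dx": .., "dy": .., "dz": .., "ax": .., "ay": .., "az": .., "fingers": ..}, ...]. A call has 1 to 10 rows; each row is the pose to reach, as a shift and turn from the pose commanded when the call began, along the tool's axes at that moment, turning the shorter way round; what a row does not reach only later rows make up. A row lasts 1/12 s, in which the tool goes at most 41.7 mm and 7.16 degrees, less where a joint would pass 70% of its speed; a pose out of reach is approached as far as the arm can. A call with a number of a shift or a turn outside -1 to 1 is refused whole. A call with a gripper value outside its range is refused whole. The fingers move at their own pace and stop on an object; the grip force is fixed at half the most. Time passes only in rows, so rows that repeat a pose let the fingers close. It gives the time, the measured TCP pose, the force, the opening and the grip force at its end, in the units of the state.
- manip.read_state(): the state, without advancing time (a new reading comes with each control period).
- camera(name): name is "scene" or "top" or "wrist"; returns (picture, depth): 384x512x3 uint8, blue, green, red; 384x512 float32, mm along the optical axis (not along the pixel's ray), 0 where there is no reading.
- get_calibration(name): a dict with "K" (3x3 intrinsics, pixels), "position" and "rotation" of the camera in the world; the wrist camera has in their place "tool_from_camera" (4x4, takes a point from camera to tool coordinates, whose origin is the TCP and whose axes are the flange's). Camera axes: x right, y up, looking along -z (the intrinsics and any distortion apply to the point x, -y, -z); pixel columns grow to the right and rows downward; lengths in mm; the calibration is good to about 2 mm. A picture is of the moment at which its call begins: read the wrist's pose just before it. get_calibration takes no time and is no camera call.
- manip.hand_in(): hands the job in; it is judged then, once.
The state is a dict: "time": time; "joints": joint angles; "qvel": joint speeds; "tau": joint torques, N m; "position": TCP position; "eef_rot": TCP orientation; "force": force on the tool from outside, world axes, zero at the start; "ft_torque": the same for the moment, N m; "opening": finger opening in mm; "gripper_force": force on a finger pad.
Only numpy, scipy, OpenCV 4.12 (cv2) and the standard library are available. Lean on these libraries where they do the work, as an engineer would, in place of code of your own. Each camera call takes 0.05 s, during which the arm holds its last target. There are 200 camera calls.

## Task

Tidy the condiments into their holders: the large sauce bottle in the wide bay of the two-bay caddy and the small sauce bottle in its narrow bay, the salt shaker and the pepper mill both on the shallow rimmed tray, and the stack of dip cups in the round holder. Everything must end up let go and standing upright on the floor of its place; knock nothing over on the way, and leave the service bell and the lidded drink cup where they are.

Things in the scene. Friction and masses are not known exactly. Their poses are not given: they have to be found in the camera images.
- large_bottle: Large amber glass sauce bottle with paper label and red cap, standing, 145 mm tall, about 0.26 kg. Body 56 mm in diameter up to 80 mm, a shoulder from 80 to 105 mm, then neck and cap 30 mm in diameter up to the top: grip it there, about 128 mm up. Origin at the centre of its underside, z up; round, so its yaw does not matter. Loose.
- small_bottle: Small amber glass sauce bottle with paper label and red cap, standing, 105 mm tall, about 0.1 kg. Body 34 mm in diameter up to 55 mm, shoulder to 71 mm, then neck and cap 19 to 20 mm in diameter up to the top: grip it there, about 95 mm up. Origin at the centre of its underside, z up; round, so its yaw does not matter. Loose.
- salt_shaker: Squat glass salt shaker with white salt and a domed metal top, standing, 75 mm tall, a plain cylinder 44 mm in diameter up to 66 mm, about 0.12 kg; grip it about 55 mm up. Origin at the centre of its underside, z up; round, so its yaw does not matter. Loose.
- pepper_mill: Turned dark wood pepper mill, standing, about 115 mm tall, about 0.15 kg. Foot 48 mm in diameter, waist 34 mm, head 44 mm in diameter between 82 and 104 mm: grip the head, about 95 mm up. Origin at the centre of its underside, z up; round, so its yaw does not matter. Loose.
- cup_stack: Stack of nested black plastic dip cups, one rigid piece, standing, 76 mm tall, about 0.09 kg. Underside 42 mm in diameter, widening to 51 mm at 34 mm; above that the stacked rims, 55 to 57 mm in diameter, up to the top: grip there, about 60 mm up. Origin at the centre of its underside, z up; round, so its yaw does not matter. Loose.
- caddy: Open aluminium caddy, 88 mm (its x) by 152 mm (its y), walls 45 mm high, 4 mm thick, inner floor 4 mm above the counter. A divider makes two bays, both 80 mm long in x: the wide bay, 84 mm in y, centred at y = -30 mm, and the narrow bay, 56 mm in y, centred at y = +44 mm. Origin at the centre of the underside, z up. Fixed to the counter; it may stand at any yaw.
- tray: Shallow rectangular aluminium tray lined with paper, 96 mm (its x) by 150 mm (its y), rim 14 mm high and 4 mm thick, inner floor 4 mm above the counter; room for two things side by side along y, for instance at y = -36 and +36 mm. Origin at the centre of the underside, z up. Fixed to the counter; it may stand at any yaw.
- holder: Round dark steel holder, an open cup 82 mm in outer and 76 mm in inner diameter, 30 mm high, inner floor 4 mm above the counter. Origin at the centre of the underside, z up. Fixed to the counter.
- bell: Bystander: domed steel service bell, 72 mm in diameter, 50 mm high. Origin at the centre of its underside. Loose; leave it alone.
- drink_cup: Bystander: white paper drink cup with a lid, 69 mm in diameter, 85 mm high. Origin at the centre of its underside. Loose; leave it alone.
Not all that is in view belongs to the job. What is shaped like the cup_stack but yellow is not meant.

How it is judged (in metres and radians):
At the end, for the whole second after the job is handed in: Large bottle in the caddy's wide bay, small bottle in its narrow bay, salt shaker and pepper mill on the tray, cup stack in the round holder (within 18 mm of centre): all on the floor of their place (underside under 9 mm above the counter), upright within 7 degrees, let go, at rest (x of large_bottle in the frame of caddy between -0.018 and 0.018 m and y of large_bottle in the frame of caddy between -0.048 and -0.012 m and z of large_bottle in the frame of caddy between -0.002 and 0.009 m and x of small_bottle in the frame of caddy between -0.027 and 0.027 m and y of small_bottle in the frame of caddy between 0.029 and 0.059 m and z of small_bottle in the frame of caddy between -0.002 and 0.009 m and x of salt_shaker in the frame of tray between -0.026 and 0.026 m and y of salt_shaker in the frame of tray between -0.053 and 0.053 m and z of salt_shaker in the frame of tray between -0.002 and 0.009 m and x of pepper_mill in the frame of tray between -0.026 and 0.026 m and y of pepper_mill in the frame of tray between -0.053 and 0.053 m and z of pepper_mill in the frame of tray between -0.002 and 0.009 m and horizontal distance between cup_stack and holder below 0.018 m and z of cup_stack in the frame of holder between -0.002 and 0.009 m and angle between each of large_bottle, small_bottle, salt_shaker, pepper_mill, cup_stack's own z axis and vertical below 0.12 rad and linear speed of each of large_bottle, small_bottle, salt_shaker, pepper_mill, cup_stack below 0.02 m/s and angular speed of each of large_bottle, small_bottle, salt_shaker, pepper_mill, cup_stack below 0.3 rad/s); the robot touches nothing.
It fails at once if one of the five things is knocked over or tipped far (more than 45 degrees) (angle between any of large_bottle, small_bottle, salt_shaker, pepper_mill, cup_stack's own z axis and vertical above 0.785 rad).
It fails at once if the service bell is pushed more than 30 mm or tipped over (distance of bell from where it was at the start of the episode above 0.03 m or angle between bell's own z axis and vertical above 0.5 rad).
It fails at once if the lidded drink cup is pushed more than 30 mm or tipped over (distance of drink_cup from where it was at the start of the episode above 0.03 m or angle between drink_cup's own z axis and vertical above 0.5 rad).
It also fails if it takes over 144 s, if anything falls off the work surface, if the arm or the gripper's body presses on something with over 40 N, if the wrist force passes 120 N, or if a joint passes its speed limit or range.

## Working session

There is one attempt and no reset: what is moved stays moved. The work goes in short steps, Python scripts to look and compute and a shell command to move; the robot and the scene stay as the last step left them, time stands still between calls to the robot, and variables do not carry over. Pictures are saved under pics/ and viewed, at most 14 in all, crops included, and the job is handed in when it is done.

```bash
mkdir -p pics; ls; python3 - <<'E'
from plant import manip,camera,get_calibration
import cv2,numpy as np
for n in("top","scene"):
    p,d=camera(n);cv2.imwrite(f"pics/{n}0.png",p);np.save(f"pics/{n}0.npy",d)
    c=get_calibration(n);print(n,c)
print(get_calibration("wrist"));s=manip.read_state();print(s)
E
```

```text
pics
top {'K': array([[378.0373975 ,   0.        , 250.90858437],
       [  0.        , 378.0373975 , 187.86080636],
       [  0.        ,   0.        ,   1.        ]]), 'position': array([387.83457634,  33.21618534, 892.62024278]), 'rotation': array([ 0.0747173 , -0.11846287, -1.57509373])}
scene {'K': array([[377.31603063,   0.        , 248.76287578],
       [  0.        , 377.31603063, 184.46851308],
       [  0.        ,   0.        ,   1.        ]]), 'position': array([1311.32011054, -287.80344892,  721.27883819]), 'rotation': array([0.78181955, 0.52723794, 1.13360044])}
{'K': array([[268.59992749,   0.        , 257.15871151],
       [  0.        , 268.59992749, 193.31447477],
       [  0.        ,   0.        ,   1.        ]]), 'tool_from_camera': array([[ 6.53059634e-04,  9.55460346e-01,  2.95118790e-01,
         7.46321964e+01],
       [ 9.99998750e-01, -1.04886502e-03,  1.18288000e-03,
         3.05383620e-01],
       [ 1.43973471e-03,  2.95117649e-01, -9.55459837e-01,
        -1.42462164e+02],
       [ 0.00000000e+00,  0.00000000e+00,  0.00000000e+00,
         1.00000000e+00]])}
{'time': 0.1, 'joints': array([-1.34015973e+00,  3.26862948e-01, -1.93477507e-01,  1.05201110e+00,
        3.53919561e-06,  1.43663080e+00]), 'qvel': array([ 0.0008533 , -0.00164083,  0.00218749,  0.00133603, -0.00014359,
       -0.00133137]), 'tau': array([ 1.61714273e-03, -4.44235432e+01,  2.63040483e+01,  7.81901734e-03,
       -2.10384515e-04, -4.01600417e-06]), 'position': array([ 196.12961626, -513.28356019,  230.58627602]), 'eef_rot': array([-3.08794895e+00, -5.69575837e-01,  1.12182505e-04]), 'force': array([ 0.34976862, -0.66785189,  0.82835731]), 'ft_torque': array([-0.03890959, -0.00788303, -0.00107238]), 'gripper_force': 0.0, 'opening': 85.61942081912217}
```

View pics/top0.png

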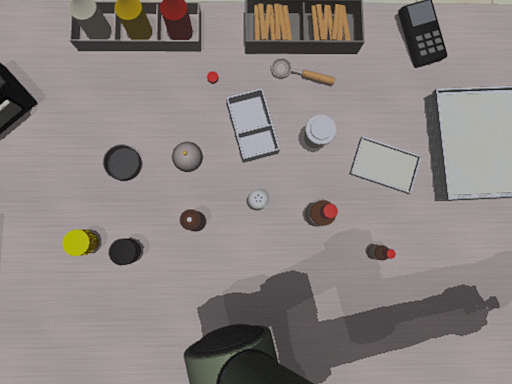

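View pics/scene0.png

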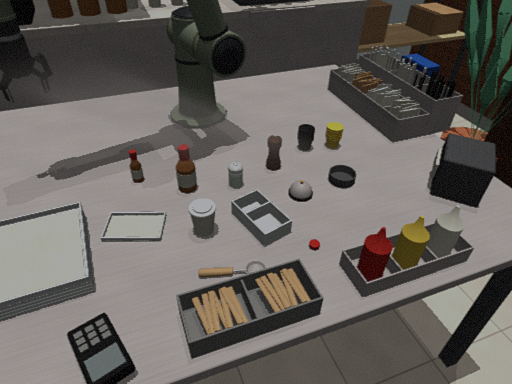

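The top view shows caddy (252,125), tray (385,165), holder (123,163), bell (187,156), drink cup (320,130), black stack (124,251), decoy (80,242), mill (192,220), salt (258,199), large bottle cap (330,212) and small bottle cap (390,254). The scene view agrees.

```bash
cat > h.py <<'E'
import numpy as np,cv2
from scipy.spatial.transform import Rotation as R
from plant import manip,camera,get_calibration
def pose(n,s=None):
    c=get_calibration(n);K=c['K']
    if n=='wrist':
        s=s or manip.read_state();T=np.eye(4);T[:3,:3]=R.from_rotvec(s['eef_rot']).as_matrix();T[:3,3]=s['position']
        T=T@c['tool_from_camera'];return K,T[:3,:3],T[:3,3]
    return K,R.from_rotvec(c['rotation']).as_matrix(),np.array(c['position'])
def rays(K,Rm,uv):
    uv=np.atleast_2d(uv).astype(float)
    d=np.c_[(uv[:,0]-K[0,2])/K[0,0],-(uv[:,1]-K[1,2])/K[1,1],-np.ones(len(uv))]
    return d@Rm.T
def plane(P,uv,z):
    K,Rm,p=P;d=rays(K,Rm,uv);return p+d*((z-p[2])/d[:,2])[:,None]
def cloud(P,dep):
    v,u=np.mgrid[:dep.shape[0],:dep.shape[1]];K,Rm,p=P
    X=p+rays(K,Rm,np.c_[u.ravel(),v.ravel()])*dep.reshape(-1,1);X[dep.ravel()==0]=np.nan
    return X.reshape(*dep.shape,3)
E
python3 - <<'E'
from h import *
for n in("top","scene"):
    d=np.load(f"pics/{n}0.npy");im=cv2.imread(f"pics/{n}0.png");P=pose(n);C=cloud(P,d)
    if n=="top":
        print("table z",[np.round(C[v,u],1).tolist() for v,u in((180,300),(280,100),(110,150),(120,450))])
        roi=dict(large=(322,212,20,145),small=(386,253,17,105),salt=(258,199,14,75),mill=(192,220,16,115),stack=(124,251,20,76),decoy=(80,242,22,76),bell=(187,156,20,50),cup=(320,130,20,85),holder=(123,163,24,30))
        for k,(u,v,r,h) in roi.items():
            S=C[v-r:v+r,u-r:u+r].reshape(-1,3);m=S[:,2]>h-12
            if k in("bell",):m=S[:,2]>15
            q=S[m].astype(np.float32);c,rad=cv2.minEnclosingCircle(np.ascontiguousarray(q[:,:2]))
            print(k,m.sum(),"maxz",np.nanmax(S[:,2]).round(1),"circ",np.round(c,1),round(rad,1),"mean",q.mean(0).round(1))
        for k,(u,v,r,zl,zh) in dict(caddy=(252,125,42,30,55),tray=(385,165,42,7,25)).items():
            S=C[v-r:v+r,u-r:u+r];M=((S[...,2]>zl)&(S[...,2]<zh)).astype(np.uint8)
            nl,lab,st,_=cv2.connectedComponentsWithStats(M,connectivity=8);i=lab[lab>0];b=1+np.argmax(st[1:,4])
            q=S[lab==b].astype(np.float32);print(k,len(q),cv2.minAreaRect(np.ascontiguousarray(q[:,:2])),q[:,2].mean(), cv2.boxPoints(cv2.minAreaRect(np.ascontiguousarray(q[:,:2]))).round(0).tolist())
    # red caps
    hsv=cv2.cvtColor(im,cv2.COLOR_BGR2HSV);M=(((hsv[...,0]<8)|(hsv[...,0]>172))&(hsv[...,1]>150)&(hsv[...,2]>90)).astype(np.uint8)
    nl,lab,st,ce=cv2.connectedComponentsWithStats(M)
    for i in range(1,nl):
        if 15<st[i,4]<400:print(n,"red",ce[i].round(1),st[i],C[lab==i].mean(0).round(1))
E
```

```text
table z [[516.5, -110.0, -0.6], [287.6, 354.4, 0.9], [689.4, 251.0, -0.1], [651.8, -461.6, 41.3]]
large 183 maxz 148.2 circ [ 434.5 -144.5] 14.9 mean [ 434.5 -143.4  144.5]
small 86 maxz 108.2 circ [ 347.1 -277.1] 10.1 mean [ 347.3 -275.8  103.5]
salt 313 maxz 78.4 circ [467.1  -4.4] 21.9 mean [466.3  -4.   72.2]
mill 338 maxz 118.2 circ [421.  138.8] 21.7 mean [420.9 138.3 108.9]
stack 601 maxz 81.1 circ [355.4 285.2] 28.3 mean [355.5 284.1  76.1]
decoy 613 maxz 80.7 circ [376.1 382.4] 28.8 mean [375.3 380.8  76. ]
bell 578 maxz 53.4 circ [574.  159.9] 31.7 mean [571.2 158.4  31.9]
cup 734 maxz 88.3 circ [ 619.9 -143.9] 34.8 mean [ 618.6 -143.5   83.1]
holder 263 maxz 35.0 circ [557.6 308.7] 41.3 mean [558.5 309.8  27.1]
caddy 647 ((644.7593994140625, 5.17718505859375), (152.73194885253906, 88.14257049560547), 14.640875816345215) 41.961582 [[560.0, 29.0], [582.0, -57.0], [730.0, -18.0], [708.0, 67.0]]
tray 488 ((552.4202270507812, -313.6542053222656), (151.69088745117188, 96.72067260742188), 71.11285400390625) 12.681497 [[482.0, -370.0], [574.0, -401.0], [623.0, -258.0], [531.0, -226.0]]
top red [212.4  76.6] [208  72  10  10  87] [769.1  99.6  12.6]
top red [329.8 210.6] [323 203  14  16 165] [nan nan nan]
top red [390.4 253.5] [387 250   8   8  59] [ 346.1 -278.6  103.3]
scene red [182.9 147. ] [178 145  10   5  40] [nan nan nan]
scene red [132.  151.1] [129 150   7   4  20] [nan nan nan]
scene red [314.2 243.2] [310 240  10   8  60] [771.2  98.7  13.2]
```

```bash
python3 - <<'E'
import cv2
im=cv2.imread("pics/top0.png");cv2.imwrite("pics/crop0.png",cv2.resize(im[80:280,50:450],None,fx=2,fy=2,interpolation=cv2.INTER_CUBIC))
E
```

```text
(no output)
```

View pics/crop0.png

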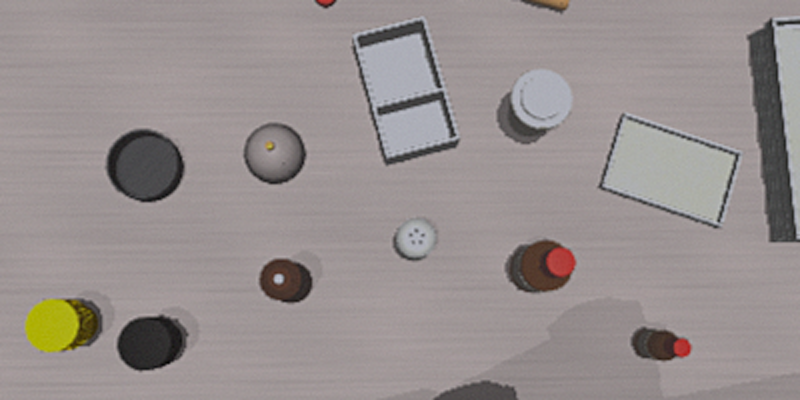

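The crop confirms the layout: the narrow bay is the lower (nearer) one, and its neighbours leave room. Now a planning helper and first target, the large bottle.

```bash
cat > plan.py <<'E'
import sys
from h import *
# python3 plan.py x y z yaw : shift/turn in row units from the present pose, tool pointing down
x,y,z,yaw=map(float,sys.argv[1:5]);s=manip.read_state()
A=R.from_rotvec(s['eef_rot']);a=np.radians(yaw)
B=R.from_matrix(np.array([[np.cos(a),np.sin(a),0],[np.sin(a),-np.cos(a),0],[0,0,-1]]))
d=np.array([x,y,z])-s['position']
print("d",(A.inv().apply(d)/200).round(3),"a",((A.inv()*B).as_rotvec()/2/np.pi).round(3),"mm",d.round(0))
E
python3 -c "
from h import *
P=pose('top');print(plane(P,(329.8,210.6),145),plane(P,(390.4,253.5),105))
P=pose('scene');print(plane(P,(182.9,147),145),plane(P,(132,151.1),105))"
python3 plan.py 434 -144 200 71.1
```

```text
[[ 433.76494023 -144.68467702  145.        ]] [[ 346.3093817  -277.78365021  105.        ]]
[[ 435.1825151  -145.84726758  145.        ]] [[ 346.69568148 -278.89354107  105.        ]]
d [ 1.77  -1.3    0.155] a [-0.    -0.    -0.139] mm [238. 369. -31.]
```

```bash
python3 -m handwheel '[{"dx":0.1,"dy":-0.07,"az":-0.02,"fingers":1},{"dx":0.26,"dy":-0.19,"az":-0.04,"fingers":1},{"dx":0.42,"dy":-0.31,"az":-0.06,"fingers":1},{"dx":0.58,"dy":-0.43,"az":-0.08,"fingers":1},{"dx":0.72,"dy":-0.53,"az":-0.1,"fingers":1},{"dx":0.85,"dy":-0.62,"az":-0.12,"fingers":1},{"dx":0.88,"dy":-0.65,"az":-0.139,"fingers":1},{"dx":0.88,"dy":-0.65,"az":-0.139,"fingers":1}]'; python3 plan.py 434.5 -145 200 71.1
```

```text
d [ 1.77  -1.295  0.155] a [-0.    -0.    -0.139] mm [238. 368. -31.]$[0]: bad value
```

```bash
python3 -m handwheel '[{"dx":0.1,"dy":-0.07,"dz":0,"ax":0,"ay":0,"az":-0.02,"fingers":1},{"dx":0.26,"dy":-0.19,"dz":0,"ax":0,"ay":0,"az":-0.04,"fingers":1},{"dx":0.42,"dy":-0.31,"dz":0,"ax":0,"ay":0,"az":-0.06,"fingers":1},{"dx":0.58,"dy":-0.43,"dz":0,"ax":0,"ay":0,"az":-0.08,"fingers":1},{"dx":0.72,"dy":-0.53,"dz":0,"ax":0,"ay":0,"az":-0.1,"fingers":1},{"dx":0.85,"dy":-0.62,"dz":0,"ax":0,"ay":0,"az":-0.12,"fingers":1},{"dx":0.88,"dy":-0.65,"dz":0,"ax":0,"ay":0,"az":-0.139,"fingers":1},{"dx":0.88,"dy":-0.65,"dz":0,"ax":0,"ay":0,"az":-0.139,"fingers":1}]'; python3 plan.py 434.5 -145 200 71.1
```

```text
time: 0.77
position: [315.0, -327.1, 231.1]
eef_rot: [-2.552, -1.83, -0.001]
force: [0.7, -0.3, 0.4]
opening: 85.4
gripper_force: 0.0
d [1.054 0.274 0.156] a [-0. -0.  0.] mm [120. 182. -31.]
```

```bash
python3 -m handwheel '[{"dx":0.15,"dy":0.04,"dz":0.02,"ax":0,"ay":0,"az":0,"fingers":1},{"dx":0.35,"dy":0.09,"dz":0.05,"ax":0,"ay":0,"az":0,"fingers":1},{"dx":0.55,"dy":0.14,"dz":0.08,"ax":0,"ay":0,"az":0,"fingers":1},{"dx":0.75,"dy":0.2,"dz":0.11,"ax":0,"ay":0,"az":0,"fingers":1},{"dx":0.92,"dy":0.25,"dz":0.14,"ax":0,"ay":0,"az":0,"fingers":1},{"dx":1,"dy":0.274,"dz":0.156,"ax":0,"ay":0,"az":0,"fingers":1},{"dx":1,"dy":0.274,"dz":0.156,"ax":0,"ay":0,"az":0,"fingers":1},{"dx":1,"dy":0.274,"dz":0.156,"ax":0,"ay":0,"az":0,"fingers":1}]'; python3 plan.py 434.5 -145 109 71.1
python3 -c "
from h import *
p,d=camera('wrist');cv2.imwrite('pics/w1.png',p)"
```

```text
time: 1.43
position: [431.4, -158.7, 199.7]
eef_rot: [-2.559, -1.821, 0.002]
force: [-0.6, -0.4, -0.0]
opening: 85.4
gripper_force: 0.0
d [ 0.07  -0.007  0.453] a [-0.     0.    -0.001] mm [  3.  14. -91.]
```

View pics/w1.png

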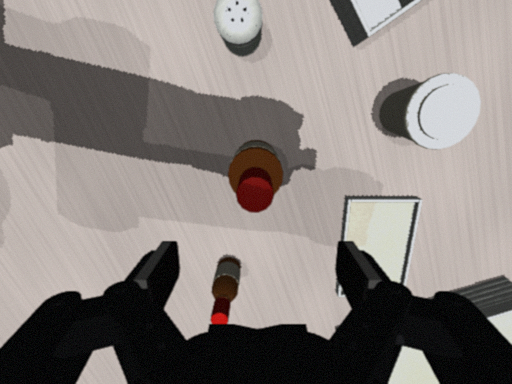

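The wrist view shows the red cap at (255,195), centred between the fingers. I go over it and descend, then close.

```bash
python3 -m handwheel '[{"dx":0.07,"dy":-0.007,"dz":0,"ax":0,"ay":0,"az":0,"fingers":1},{"dx":0.07,"dy":-0.007,"dz":0.1,"ax":0,"ay":0,"az":0,"fingers":1},{"dx":0.07,"dy":-0.007,"dz":0.2,"ax":0,"ay":0,"az":0,"fingers":1},{"dx":0.07,"dy":-0.007,"dz":0.3,"ax":0,"ay":0,"az":0,"fingers":1},{"dx":0.07,"dy":-0.007,"dz":0.4,"ax":0,"ay":0,"az":0,"fingers":1},{"dx":0.07,"dy":-0.007,"dz":0.453,"ax":0,"ay":0,"az":0,"fingers":1},{"dx":0.07,"dy":-0.007,"dz":0.453,"ax":0,"ay":0,"az":0,"fingers":0.7},{"dx":0.07,"dy":-0.007,"dz":0.453,"ax":0,"ay":0,"az":0,"fingers":0.4},{"dx":0.07,"dy":-0.007,"dz":0.453,"ax":0,"ay":0,"az":0,"fingers":0.2},{"dx":0.07,"dy":-0.007,"dz":0.453,"ax":0,"ay":0,"az":0,"fingers":0}]'
python3 -m handwheel '[{"dx":0,"dy":0,"dz":0,"ax":0,"ay":0,"az":0,"fingers":0},{"dx":0,"dy":0,"dz":0,"ax":0,"ay":0,"az":0,"fingers":0},{"dx":0,"dy":0,"dz":0,"ax":0,"ay":0,"az":0,"fingers":0},{"dx":0,"dy":0,"dz":0,"ax":0,"ay":0,"az":0,"fingers":0}]';python3 plan.py 673.8 12.8 175 71.1
```

```text
time: 2.32
position: [435.3, -145.8, 110.6]
eef_rot: [2.558, 1.82, 0.001]
force: [0.2, -0.3, 0.2]
opening: 38.9
gripper_force: 0.0
time: 2.65
position: [435.0, -145.2, 110.7]
eef_rot: [2.557, 1.822, 0.0]
force: [-1.9, 0.3, 5.8]
opening: 28.6
gripper_force: 58.9
d [ 1.137  0.871 -0.322] a [ 0.  0. -0.] mm [239. 158.  64.]
```

```bash
python3 -m handwheel '[{"dx":0,"dy":0,"dz":-0.06,"ax":0,"ay":0,"az":0,"fingers":0},{"dx":0,"dy":0,"dz":-0.16,"ax":0,"ay":0,"az":0,"fingers":0},{"dx":0,"dy":0,"dz":-0.26,"ax":0,"ay":0,"az":0,"fingers":0},{"dx":0.06,"dy":0.05,"dz":-0.35,"ax":0,"ay":0,"az":0,"fingers":0},{"dx":0.15,"dy":0.12,"dz":-0.38,"ax":0,"ay":0,"az":0,"fingers":0},{"dx":0.26,"dy":0.2,"dz":-0.38,"ax":0,"ay":0,"az":0,"fingers":0},{"dx":0.38,"dy":0.29,"dz":-0.38,"ax":0,"ay":0,"az":0,"fingers":0},{"dx":0.49,"dy":0.37,"dz":-0.38,"ax":0,"ay":0,"az":0,"fingers":0},{"dx":0.58,"dy":0.44,"dz":-0.38,"ax":0,"ay":0,"az":0,"fingers":0},{"dx":0.63,"dy":0.48,"dz":-0.38,"ax":0,"ay":0,"az":0,"fingers":0}]'; python3 plan.py 673.8 12.8 186 71.1
```

```text
time: 3.48
position: [568.4, -55.3, 185.5]
eef_rot: [2.557, 1.825, 0.002]
force: [-1.5, -0.1, -3.8]
opening: 28.7
gripper_force: 59.9
d [ 0.493  0.388 -0.002] a [ 0. -0. -0.] mm [105.  68.   0.]
```

```bash
python3 -m handwheel '[{"dx":0.05,"dy":0.04,"dz":0,"ax":0,"ay":0,"az":0,"fingers":0},{"dx":0.14,"dy":0.11,"dz":0,"ax":0,"ay":0,"az":0,"fingers":0},{"dx":0.24,"dy":0.19,"dz":0,"ax":0,"ay":0,"az":0,"fingers":0},{"dx":0.34,"dy":0.27,"dz":0,"ax":0,"ay":0,"az":0,"fingers":0},{"dx":0.42,"dy":0.33,"dz":0,"ax":0,"ay":0,"az":0,"fingers":0},{"dx":0.47,"dy":0.37,"dz":0,"ax":0,"ay":0,"az":0,"fingers":0},{"dx":0.493,"dy":0.388,"dz":0,"ax":0,"ay":0,"az":0,"fingers":0},{"dx":0.493,"dy":0.388,"dz":0,"ax":0,"ay":0,"az":0,"fingers":0},{"dx":0.493,"dy":0.388,"dz":0,"ax":0,"ay":0,"az":0,"fingers":0}]'; python3 plan.py 673.8 12.8 115.5 71.1
python3 -c "
from h import *
p,d=camera('wrist');cv2.imwrite('pics/w2.png',p)
p,d=camera('top');cv2.imwrite('pics/t2.png',p[40:220,150:420])"
```

```text
time: 4.23
position: [671.3, 10.7, 185.0]
eef_rot: [-2.558, -1.823, 0.002]
force: [0.0, -0.3, -2.6]
opening: 28.5
gripper_force: 60.0
d [0.014 0.009 0.348] a [-0.  0. -0.] mm [  2.   2. -70.]
```

View pics/w2.png

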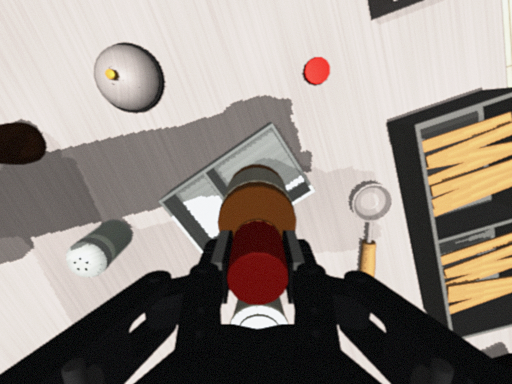

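The bottle hangs upright at (258,220) over the wide bay, aligned with it. I lower it.

```bash
python3 -m handwheel '[{"dx":0.014,"dy":0.009,"dz":0.04,"ax":0,"ay":0,"az":0,"fingers":0},{"dx":0.014,"dy":0.009,"dz":0.1,"ax":0,"ay":0,"az":0,"fingers":0},{"dx":0.014,"dy":0.009,"dz":0.17,"ax":0,"ay":0,"az":0,"fingers":0},{"dx":0.014,"dy":0.009,"dz":0.23,"ax":0,"ay":0,"az":0,"fingers":0},{"dx":0.014,"dy":0.009,"dz":0.28,"ax":0,"ay":0,"az":0,"fingers":0},{"dx":0.014,"dy":0.009,"dz":0.31,"ax":0,"ay":0,"az":0,"fingers":0},{"dx":0.014,"dy":0.009,"dz":0.33,"ax":0,"ay":0,"az":0,"fingers":0},{"dx":0.014,"dy":0.009,"dz":0.34,"ax":0,"ay":0,"az":0,"fingers":0},{"dx":0.014,"dy":0.009,"dz":0.345,"ax":0,"ay":0,"az":0,"fingers":0},{"dx":0.014,"dy":0.009,"dz":0.345,"ax":0,"ay":0,"az":0,"fingers":0}]'; python3 plan.py 673.8 12.8 115 71.1
```

```text
time: 5.17
position: [675.0, 12.9, 116.8]
eef_rot: [2.558, 1.823, 0.001]
force: [0.1, -0.1, -2.8]
opening: 28.6
gripper_force: 60.0
d [-0.002 -0.005  0.009] a [ 0. -0. -0.] mm [-1. -0. -2.]
```

Not in contact yet; lower in fine steps, open, rise.

```bash
python3 -m handwheel '[{"dx":0,"dy":0,"dz":0.004,"ax":0,"ay":0,"az":0,"fingers":0},{"dx":0,"dy":0,"dz":0.008,"ax":0,"ay":0,"az":0,"fingers":0},{"dx":0,"dy":0,"dz":0.012,"ax":0,"ay":0,"az":0,"fingers":0},{"dx":0,"dy":0,"dz":0.012,"ax":0,"ay":0,"az":0,"fingers":0}]'
```

```text
time: 5.5
position: [675.1, 12.9, 114.7]
eef_rot: [2.558, 1.823, 0.001]
force: [-0.9, -0.0, 0.3]
opening: 28.7
gripper_force: 60.3
```

```bash
python3 -m handwheel '[{"dx":0,"dy":0,"dz":0.0,"ax":0,"ay":0,"az":0,"fingers":0.4},{"dx":0,"dy":0,"dz":0,"ax":0,"ay":0,"az":0,"fingers":0.6},{"dx":0,"dy":0,"dz":0,"ax":0,"ay":0,"az":0,"fingers":0.8},{"dx":0,"dy":0,"dz":0,"ax":0,"ay":0,"az":0,"fingers":1},{"dx":0,"dy":0,"dz":-0.1,"ax":0,"ay":0,"az":0,"fingers":1},{"dx":0,"dy":0,"dz":-0.25,"ax":0,"ay":0,"az":0,"fingers":1},{"dx":0,"dy":0,"dz":-0.4,"ax":0,"ay":0,"az":0,"fingers":1},{"dx":0,"dy":0,"dz":-0.4,"ax":0,"ay":0,"az":0,"fingers":1}]'; python3 plan.py 346.5 -278 185 71.1
```

```text
time: 6.17
position: [678.2, 12.6, 201.1]
eef_rot: [2.553, 1.819, 0.012]
force: [0.7, -0.3, 0.1]
opening: 85.2
gripper_force: 0.0
d [-1.915 -1.094  0.065] a [ 0.002 -0.    -0.   ] mm [-332. -291.  -16.]
```

```bash
python3 -m handwheel '[{"dx":-0.1,"dy":-0.06,"dz":0,"ax":0,"ay":0,"az":0,"fingers":1},{"dx":-0.25,"dy":-0.15,"dz":0.02,"ax":0,"ay":0,"az":0,"fingers":1},{"dx":-0.42,"dy":-0.25,"dz":0.03,"ax":0,"ay":0,"az":0,"fingers":1},{"dx":-0.59,"dy":-0.35,"dz":0.03,"ax":0,"ay":0,"az":0,"fingers":1},{"dx":-0.75,"dy":-0.45,"dz":0.03,"ax":0,"ay":0,"az":0,"fingers":1},{"dx":-0.9,"dy":-0.52,"dz":0.03,"ax":0,"ay":0,"az":0,"fingers":1},{"dx":-0.98,"dy":-0.56,"dz":0.03,"ax":0,"ay":0,"az":0,"fingers":1},{"dx":-0.98,"dy":-0.56,"dz":0.03,"ax":0,"ay":0,"az":0,"fingers":1}]'; python3 plan.py 346.5 -278 150 71.1
```

```text
time: 6.83
position: [502.4, -137.9, 188.4]
eef_rot: [2.562, 1.817, -0.002]
force: [0.4, -0.6, 0.2]
opening: 85.5
gripper_force: 0.0
d [-0.918 -0.504  0.193] a [-0.     0.    -0.001] mm [-156. -140.  -38.]
```

```bash
python3 -m handwheel '[{"dx":-0.1,"dy":-0.06,"dz":0.02,"ax":0,"ay":0,"az":0,"fingers":1},{"dx":-0.25,"dy":-0.14,"dz":0.06,"ax":0,"ay":0,"az":0,"fingers":1},{"dx":-0.42,"dy":-0.23,"dz":0.1,"ax":0,"ay":0,"az":0,"fingers":1},{"dx":-0.59,"dy":-0.33,"dz":0.13,"ax":0,"ay":0,"az":0,"fingers":1},{"dx":-0.75,"dy":-0.42,"dz":0.16,"ax":0,"ay":0,"az":0,"fingers":1},{"dx":-0.87,"dy":-0.48,"dz":0.19,"ax":0,"ay":0,"az":0,"fingers":1},{"dx":-0.918,"dy":-0.504,"dz":0.193,"ax":0,"ay":0,"az":0,"fingers":1},{"dx":-0.918,"dy":-0.504,"dz":0.193,"ax":0,"ay":0,"az":0,"fingers":1},{"dx":-0.918,"dy":-0.504,"dz":0.193,"ax":0,"ay":0,"az":0,"fingers":1}]'; python3 plan.py 346.5 -278 76 71.1
```

```text
time: 7.58
position: [350.5, -276.5, 149.8]
eef_rot: [2.559, 1.822, 0.002]
force: [0.2, -0.8, 0.4]
opening: 85.5
gripper_force: 0.0
d [-0.014 -0.017  0.369] a [ 0.    -0.    -0.001] mm [ -4.  -1. -74.]
```

```bash
python3 -m handwheel '[{"dx":-0.007,"dy":-0.01,"dz":0.1,"ax":0,"ay":0,"az":0,"fingers":1},{"dx":-0.007,"dy":-0.01,"dz":0.2,"ax":0,"ay":0,"az":0,"fingers":1},{"dx":-0.007,"dy":-0.01,"dz":0.3,"ax":0,"ay":0,"az":0,"fingers":1},{"dx":-0.007,"dy":-0.01,"dz":0.36,"ax":0,"ay":0,"az":0,"fingers":1},{"dx":-0.007,"dy":-0.01,"dz":0.37,"ax":0,"ay":0,"az":0,"fingers":1},{"dx":-0.007,"dy":-0.01,"dz":0.37,"ax":0,"ay":0,"az":0,"fingers":0.6}]'; python3 plan.py 346.5 -278 76 71.1
```

```text
time: 8.08
position: [348.1, -275.9, 75.1]
eef_rot: [-2.555, -1.825, -0.001]
force: [-0.1, 0.6, 0.3]
opening: 75.4
gripper_force: 0.0
d [-0.013 -0.004 -0.004] a [-0. -0. -0.] mm [-2. -2.  1.]
```

```bash
python3 -m handwheel '[{"dx":-0.01,"dy":-0.004,"dz":0,"ax":0,"ay":0,"az":0,"fingers":0.5},{"dx":-0.01,"dy":-0.004,"dz":0,"ax":0,"ay":0,"az":0,"fingers":0.3},{"dx":-0.01,"dy":-0.004,"dz":0,"ax":0,"ay":0,"az":0,"fingers":0.1},{"dx":-0.01,"dy":-0.004,"dz":0,"ax":0,"ay":0,"az":0,"fingers":0},{"dx":-0.01,"dy":-0.004,"dz":0,"ax":0,"ay":0,"az":0,"fingers":0},{"dx":-0.01,"dy":-0.004,"dz":0,"ax":0,"ay":0,"az":0,"fingers":0},{"dx":-0.01,"dy":-0.004,"dz":0,"ax":0,"ay":0,"az":0,"fingers":0},{"dx":-0.01,"dy":-0.004,"dz":0,"ax":0,"ay":0,"az":0,"fingers":0},{"dx":-0.01,"dy":-0.004,"dz":0,"ax":0,"ay":0,"az":0,"fingers":0}]'; python3 plan.py 602.2 -5.9 145 71.1
```

```text
time: 8.83
position: [346.2, -279.2, 76.3]
eef_rot: [2.558, 1.822, 0.0]
force: [-0.4, 1.1, 5.3]
opening: 18.6
gripper_force: 58.4
d [ 1.709  0.764 -0.344] a [ 0.  0. -0.] mm [256. 273.  69.]
```

```bash
python3 -m handwheel '[{"dx":0,"dy":0,"dz":-0.08,"ax":0,"ay":0,"az":0,"fingers":0},{"dx":0.04,"dy":0.02,"dz":-0.2,"ax":0,"ay":0,"az":0,"fingers":0},{"dx":0.13,"dy":0.06,"dz":-0.3,"ax":0,"ay":0,"az":0,"fingers":0},{"dx":0.25,"dy":0.11,"dz":-0.344,"ax":0,"ay":0,"az":0,"fingers":0},{"dx":0.38,"dy":0.17,"dz":-0.344,"ax":0,"ay":0,"az":0,"fingers":0},{"dx":0.52,"dy":0.23,"dz":-0.344,"ax":0,"ay":0,"az":0,"fingers":0},{"dx":0.66,"dy":0.3,"dz":-0.344,"ax":0,"ay":0,"az":0,"fingers":0},{"dx":0.8,"dy":0.36,"dz":-0.344,"ax":0,"ay":0,"az":0,"fingers":0},{"dx":0.9,"dy":0.4,"dz":-0.344,"ax":0,"ay":0,"az":0,"fingers":0},{"dx":0.95,"dy":0.43,"dz":-0.344,"ax":0,"ay":0,"az":0,"fingers":0}]'; python3 -m handwheel '[{"dx":0,"dy":0,"dz":0,"ax":0,"ay":0,"az":0,"fingers":0},{"dx":0,"dy":0,"dz":0,"ax":0,"ay":0,"az":0,"fingers":0}]';python3 plan.py 602.2 -5.9 145 71.1
```

```text
time: 9.67
position: [490.2, -125.1, 144.2]
eef_rot: [-2.556, -1.826, -0.001]
force: [0.5, 1.4, -1.3]
opening: 18.1
gripper_force: 58.8
time: 9.83
position: [488.9, -127.2, 144.1]
eef_rot: [-2.558, -1.824, 0.001]
force: [0.0, -0.4, -0.2]
opening: 18.4
gripper_force: 58.8
d [ 0.758  0.338 -0.005] a [-0.  0. -0.] mm [113. 121.   1.]
```

```bash
python3 -m handwheel '[{"dx":0.07,"dy":0.03,"dz":0,"ax":0,"ay":0,"az":0,"fingers":0},{"dx":0.2,"dy":0.09,"dz":0,"ax":0,"ay":0,"az":0,"fingers":0},{"dx":0.34,"dy":0.15,"dz":0,"ax":0,"ay":0,"az":0,"fingers":0},{"dx":0.48,"dy":0.21,"dz":0,"ax":0,"ay":0,"az":0,"fingers":0},{"dx":0.6,"dy":0.27,"dz":0,"ax":0,"ay":0,"az":0,"fingers":0},{"dx":0.7,"dy":0.31,"dz":0,"ax":0,"ay":0,"az":0,"fingers":0},{"dx":0.758,"dy":0.338,"dz":0,"ax":0,"ay":0,"az":0,"fingers":0},{"dx":0.758,"dy":0.338,"dz":0,"ax":0,"ay":0,"az":0,"fingers":0},{"dx":0.758,"dy":0.338,"dz":0,"ax":0,"ay":0,"az":0,"fingers":0},{"dx":0.758,"dy":0.338,"dz":0,"ax":0,"ay":0,"az":0,"fingers":0}]'; python3 plan.py 602.2 -5.9 80.5 71.1
python3 -c "
from h import *
p,d=camera('wrist');cv2.imwrite('pics/w3.png',p)"
```

```text
time: 10.67
position: [601.4, -7.4, 144.0]
eef_rot: [-2.56, -1.821, 0.002]
force: [-0.3, 0.0, -1.7]
opening: 18.1
gripper_force: 58.8
d [0.009 0.002 0.317] a [-0.     0.    -0.001] mm [  1.   1. -63.]
```

View pics/w3.png

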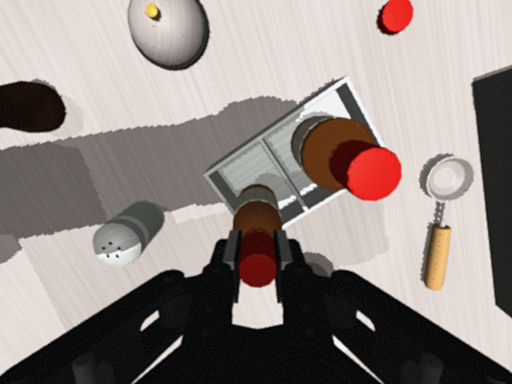

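The large bottle stands in the wide bay (cap 372,173). The small bottle (258,215) hangs over the narrow bay.

```bash
python3 -m handwheel '[{"dx":0.003,"dy":0,"dz":0.06,"ax":0,"ay":0,"az":0,"fingers":0},{"dx":0.003,"dy":0,"dz":0.13,"ax":0,"ay":0,"az":0,"fingers":0},{"dx":0.003,"dy":0,"dz":0.2,"ax":0,"ay":0,"az":0,"fingers":0},{"dx":0.003,"dy":0,"dz":0.25,"ax":0,"ay":0,"az":0,"fingers":0},{"dx":0.003,"dy":0,"dz":0.28,"ax":0,"ay":0,"az":0,"fingers":0},{"dx":0.003,"dy":0,"dz":0.3,"ax":0,"ay":0,"az":0,"fingers":0},{"dx":0.003,"dy":0,"dz":0.31,"ax":0,"ay":0,"az":0,"fingers":0},{"dx":0.003,"dy":0,"dz":0.315,"ax":0,"ay":0,"az":0,"fingers":0},{"dx":0.003,"dy":0,"dz":0.318,"ax":0,"ay":0,"az":0,"fingers":0},{"dx":0.003,"dy":0,"dz":0.318,"ax":0,"ay":0,"az":0,"fingers":0}]'
```

```text
time: 11.55
position: [603.1, -5.4, 81.1]
eef_rot: [2.558, 1.823, 0.001]
force: [-0.3, -0.2, -1.3]
opening: 18.4
gripper_force: 58.9
```

```bash
python3 -m handwheel '[{"dx":0,"dy":0,"dz":0.004,"ax":0,"ay":0,"az":0,"fingers":0},{"dx":0,"dy":0,"dz":0.007,"ax":0,"ay":0,"az":0,"fingers":0},{"dx":0,"dy":0,"dz":0.007,"ax":0,"ay":0,"az":0,"fingers":0}]'
```

```text
time: 11.8
position: [603.3, -5.3, 80.3]
eef_rot: [2.558, 1.823, 0.002]
force: [-2.1, -0.6, 4.6]
opening: 18.3
gripper_force: 59.5
```

Contact. Open part way, rise, go towards the salt.

```bash
python3 -m handwheel '[{"dx":0,"dy":0,"dz":0,"ax":0,"ay":0,"az":0,"fingers":0.3},{"dx":0,"dy":0,"dz":0,"ax":0,"ay":0,"az":0,"fingers":0.4},{"dx":0,"dy":0,"dz":0,"ax":0,"ay":0,"az":0,"fingers":0.45},{"dx":0,"dy":0,"dz":0,"ax":0,"ay":0,"az":0,"fingers":0.45},{"dx":0,"dy":0,"dz":-0.08,"ax":0,"ay":0,"az":0,"fingers":0.45},{"dx":0,"dy":0,"dz":-0.2,"ax":0,"ay":0,"az":0,"fingers":0.45},{"dx":0,"dy":0,"dz":-0.35,"ax":0,"ay":0,"az":0,"fingers":0.45},{"dx":0,"dy":0,"dz":-0.4,"ax":0,"ay":0,"az":0,"fingers":0.6},{"dx":0,"dy":0,"dz":-0.4,"ax":0,"ay":0,"az":0,"fingers":1},{"dx":0,"dy":0,"dz":-0.4,"ax":0,"ay":0,"az":0,"fingers":1}]'; python3 plan.py 467 -4 110 71.1
```

```text
time: 12.63
position: [603.0, -5.5, 159.2]
eef_rot: [2.558, 1.823, 0.001]
force: [0.4, -0.2, -1.1]
opening: 73.2
gripper_force: 0.0
d [-0.215 -0.645  0.245] a [ 0. -0. -0.] mm [-136.    1.  -49.]
```

```bash
python3 -m handwheel '[{"dx":-0.03,"dy":-0.09,"dz":0,"ax":0,"ay":0,"az":0,"fingers":1},{"dx":-0.08,"dy":-0.24,"dz":0,"ax":0,"ay":0,"az":0,"fingers":1},{"dx":-0.13,"dy":-0.4,"dz":0.04,"ax":0,"ay":0,"az":0,"fingers":1},{"dx":-0.18,"dy":-0.55,"dz":0.12,"ax":0,"ay":0,"az":0,"fingers":1},{"dx":-0.215,"dy":-0.645,"dz":0.2,"ax":0,"ay":0,"az":0,"fingers":1},{"dx":-0.215,"dy":-0.645,"dz":0.245,"ax":0,"ay":0,"az":0,"fingers":1},{"dx":-0.215,"dy":-0.645,"dz":0.245,"ax":0,"ay":0,"az":0,"fingers":1},{"dx":-0.215,"dy":-0.645,"dz":0.245,"ax":0,"ay":0,"az":0,"fingers":1}]'; python3 plan.py 467 -4 36 71.1
```

```text
time: 13.3
position: [466.8, -4.0, 109.4]
eef_rot: [-2.558, -1.822, 0.001]
force: [0.9, -0.1, 0.4]
opening: 85.7
gripper_force: 0.0
d [0.    0.001 0.367] a [-0.  0. -0.] mm [  0.  -0. -73.]
```

```bash
python3 -m handwheel '[{"dx":0,"dy":0,"dz":0.1,"ax":0,"ay":0,"az":0,"fingers":1},{"dx":0,"dy":0,"dz":0.22,"ax":0,"ay":0,"az":0,"fingers":1},{"dx":0,"dy":0,"dz":0.32,"ax":0,"ay":0,"az":0,"fingers":1},{"dx":0,"dy":0,"dz":0.38,"ax":0,"ay":0,"az":0,"fingers":1},{"dx":0,"dy":0,"dz":0.38,"ax":0,"ay":0,"az":0,"fingers":0.8},{"dx":0,"dy":0,"dz":0.38,"ax":0,"ay":0,"az":0,"fingers":0.5},{"dx":0,"dy":0,"dz":0.38,"ax":0,"ay":0,"az":0,"fingers":0.3},{"dx":0,"dy":0,"dz":0.38,"ax":0,"ay":0,"az":0,"fingers":0.3},{"dx":0,"dy":0,"dz":0.38,"ax":0,"ay":0,"az":0,"fingers":0.2},{"dx":0,"dy":0,"dz":0.38,"ax":0,"ay":0,"az":0,"fingers":0.2}]'; python3 plan.py 540.8 -347.7 105 71.1
```

```text
time: 14.13
position: [468.5, -4.2, 35.6]
eef_rot: [2.557, 1.822, 0.004]
force: [0.5, -0.0, 5.5]
opening: 42.4
gripper_force: 61.0
d [-1.505  0.904 -0.345] a [ 0.001 -0.    -0.   ] mm [  72. -344.   69.]
```

```bash
python3 -m handwheel '[{"dx":0,"dy":0,"dz":-0.08,"ax":0,"ay":0,"az":0,"fingers":0.2},{"dx":0,"dy":0,"dz":-0.2,"ax":0,"ay":0,"az":0,"fingers":0.2},{"dx":-0.05,"dy":0.03,"dz":-0.3,"ax":0,"ay":0,"az":0,"fingers":0.2},{"dx":-0.14,"dy":0.08,"dz":-0.345,"ax":0,"ay":0,"az":0,"fingers":0.2},{"dx":-0.26,"dy":0.16,"dz":-0.345,"ax":0,"ay":0,"az":0,"fingers":0.2},{"dx":-0.39,"dy":0.24,"dz":-0.345,"ax":0,"ay":0,"az":0,"fingers":0.2},{"dx":-0.52,"dy":0.31,"dz":-0.345,"ax":0,"ay":0,"az":0,"fingers":0.2},{"dx":-0.64,"dy":0.38,"dz":-0.345,"ax":0,"ay":0,"az":0,"fingers":0.2},{"dx":-0.72,"dy":0.43,"dz":-0.345,"ax":0,"ay":0,"az":0,"fingers":0.2},{"dx":-0.75,"dy":0.45,"dz":-0.345,"ax":0,"ay":0,"az":0,"fingers":0.2}]'; python3 -m handwheel '[{"dx":0,"dy":0,"dz":0,"ax":0,"ay":0,"az":0,"fingers":0.2},{"dx":0,"dy":0,"dz":0,"ax":0,"ay":0,"az":0,"fingers":0.2}]';python3 plan.py 540.8 -347.7 105 71.1
```

```text
time: 14.97
position: [503.7, -178.0, 103.7]
eef_rot: [2.559, 1.818, 0.0]
force: [0.7, 0.1, -1.4]
opening: 42.5
gripper_force: 61.0
time: 15.13
position: [502.3, -174.5, 103.1]
eef_rot: [-2.558, -1.822, 0.0]
force: [-0.1, 0.8, -0.5]
opening: 42.6
gripper_force: 61.0
d [-0.756  0.465 -0.01 ] a [-0. -0. -0.] mm [  38. -173.    2.]
```

```bash
python3 -m handwheel '[{"dx":-0.07,"dy":0.04,"dz":0,"ax":0,"ay":0,"az":0,"fingers":0.2},{"dx":-0.18,"dy":0.11,"dz":0,"ax":0,"ay":0,"az":0,"fingers":0.2},{"dx":-0.31,"dy":0.19,"dz":0,"ax":0,"ay":0,"az":0,"fingers":0.2},{"dx":-0.45,"dy":0.28,"dz":0,"ax":0,"ay":0,"az":0,"fingers":0.2},{"dx":-0.58,"dy":0.36,"dz":0,"ax":0,"ay":0,"az":0,"fingers":0.2},{"dx":-0.69,"dy":0.42,"dz":0,"ax":0,"ay":0,"az":0,"fingers":0.2},{"dx":-0.756,"dy":0.465,"dz":0,"ax":0,"ay":0,"az":0,"fingers":0.2},{"dx":-0.756,"dy":0.465,"dz":0,"ax":0,"ay":0,"az":0,"fingers":0.2},{"dx":-0.756,"dy":0.465,"dz":0,"ax":0,"ay":0,"az":0,"fingers":0.2},{"dx":-0.756,"dy":0.465,"dz":0,"ax":0,"ay":0,"az":0,"fingers":0.2}]'; python3 plan.py 540.8 -347.7 40 71.1
python3 -c "
from h import *
p,d=camera('wrist');cv2.imwrite('pics/w4.png',p)"
```

```text
time: 15.97
position: [540.9, -346.7, 102.9]
eef_rot: [-2.556, -1.824, 0.0]
force: [-0.0, 0.5, -0.9]
opening: 42.3
gripper_force: 61.1
d [-0.005  0.001  0.314] a [-0. -0. -0.] mm [ -0.  -1. -63.]
```

View pics/w4.png

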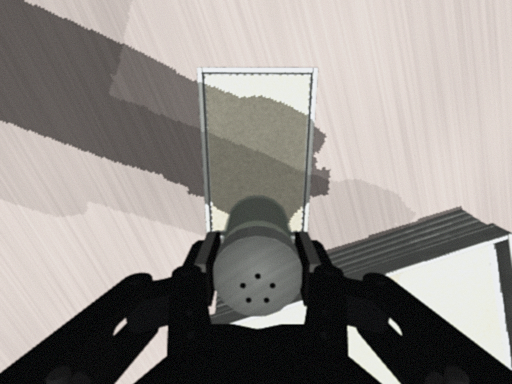

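The salt (258,275) is centred across the tray and clear of the crate to the right.

```bash
python3 -m handwheel '[{"dx":-0.003,"dy":0,"dz":0.06,"ax":0,"ay":0,"az":0,"fingers":0.2},{"dx":-0.003,"dy":0,"dz":0.13,"ax":0,"ay":0,"az":0,"fingers":0.2},{"dx":-0.003,"dy":0,"dz":0.2,"ax":0,"ay":0,"az":0,"fingers":0.2},{"dx":-0.003,"dy":0,"dz":0.25,"ax":0,"ay":0,"az":0,"fingers":0.2},{"dx":-0.003,"dy":0,"dz":0.28,"ax":0,"ay":0,"az":0,"fingers":0.2},{"dx":-0.003,"dy":0,"dz":0.3,"ax":0,"ay":0,"az":0,"fingers":0.2},{"dx":-0.003,"dy":0,"dz":0.31,"ax":0,"ay":0,"az":0,"fingers":0.2},{"dx":-0.003,"dy":0,"dz":0.315,"ax":0,"ay":0,"az":0,"fingers":0.2},{"dx":-0.003,"dy":0,"dz":0.315,"ax":0,"ay":0,"az":0,"fingers":0.2}]'
```

```text
time: 16.77
position: [541.4, -349.1, 40.6]
eef_rot: [2.558, 1.823, 0.0]
force: [-0.5, -0.9, -1.3]
opening: 42.9
gripper_force: 61.1
```

```bash
python3 -m handwheel '[{"dx":0,"dy":0,"dz":0.004,"ax":0,"ay":0,"az":0,"fingers":0.2},{"dx":0,"dy":0,"dz":0.007,"ax":0,"ay":0,"az":0,"fingers":0.2},{"dx":0,"dy":0,"dz":0.007,"ax":0,"ay":0,"az":0,"fingers":0.2}]'
```

```text
time: 17.02
position: [541.6, -349.4, 39.6]
eef_rot: [2.558, 1.822, 0.0]
force: [0.0, -0.4, 2.0]
opening: 42.5
gripper_force: 61.5
```

```bash
python3 -m handwheel '[{"dx":0,"dy":0,"dz":0,"ax":0,"ay":0,"az":0,"fingers":0.55},{"dx":0,"dy":0,"dz":0,"ax":0,"ay":0,"az":0,"fingers":0.7},{"dx":0,"dy":0,"dz":0,"ax":0,"ay":0,"az":0,"fingers":0.85},{"dx":0,"dy":0,"dz":0,"ax":0,"ay":0,"az":0,"fingers":0.9},{"dx":0,"dy":0,"dz":-0.1,"ax":0,"ay":0,"az":0,"fingers":1},{"dx":0,"dy":0,"dz":-0.25,"ax":0,"ay":0,"az":0,"fingers":1},{"dx":0,"dy":0,"dz":-0.42,"ax":0,"ay":0,"az":0,"fingers":1},{"dx":0,"dy":0,"dz":-0.6,"ax":0,"ay":0,"az":0,"fingers":1},{"dx":0,"dy":0,"dz":-0.65,"ax":0,"ay":0,"az":0,"fingers":1},{"dx":0,"dy":0,"dz":-0.65,"ax":0,"ay":0,"az":0,"fingers":1}]'; python3 plan.py 421 138.5 165 71.1
```

```text
time: 17.85
position: [543.3, -350.6, 173.2]
eef_rot: [2.552, 1.819, 0.003]
force: [0.4, 0.3, 0.1]
opening: 85.2
gripper_force: 0.0
d [ 2.112 -1.377  0.026] a [ 0.001  0.    -0.   ] mm [-122.  489.   -8.]
```

```bash
python3 -m handwheel '[{"dx":0.12,"dy":-0.08,"dz":0,"ax":0,"ay":0,"az":0,"fingers":1},{"dx":0.28,"dy":-0.18,"dz":0,"ax":0,"ay":0,"az":0,"fingers":1},{"dx":0.44,"dy":-0.29,"dz":0,"ax":0,"ay":0,"az":0,"fingers":1},{"dx":0.6,"dy":-0.39,"dz":0,"ax":0,"ay":0,"az":0,"fingers":1},{"dx":0.76,"dy":-0.5,"dz":0,"ax":0,"ay":0,"az":0,"fingers":1},{"dx":0.9,"dy":-0.6,"dz":0,"ax":0,"ay":0,"az":0,"fingers":1},{"dx":1,"dy":-0.65,"dz":0,"ax":0,"ay":0,"az":0,"fingers":1},{"dx":1,"dy":-0.65,"dz":0,"ax":0,"ay":0,"az":0,"fingers":1}]'; python3 plan.py 421 138.5 165 71.1
```

```text
time: 18.52
position: [480.8, -112.9, 167.3]
eef_rot: [-2.55, -1.826, 0.002]
force: [-0.3, -1.0, 0.0]
opening: 85.4
gripper_force: 0.0
d [ 1.094 -0.688  0.016] a [-0.001 -0.     0.   ] mm [-60. 251.  -2.]
```

```bash
python3 -m handwheel '[{"dx":0.12,"dy":-0.08,"dz":0,"ax":0,"ay":0,"az":0,"fingers":1},{"dx":0.28,"dy":-0.18,"dz":0,"ax":0,"ay":0,"az":0,"fingers":1},{"dx":0.44,"dy":-0.29,"dz":0,"ax":0,"ay":0,"az":0,"fingers":1},{"dx":0.6,"dy":-0.39,"dz":0,"ax":0,"ay":0,"az":0,"fingers":1},{"dx":0.76,"dy":-0.5,"dz":0,"ax":0,"ay":0,"az":0,"fingers":1},{"dx":0.9,"dy":-0.6,"dz":0,"ax":0,"ay":0,"az":0,"fingers":1},{"dx":1,"dy":-0.68,"dz":0,"ax":0,"ay":0,"az":0,"fingers":1},{"dx":1,"dy":-0.68,"dz":0,"ax":0,"ay":0,"az":0,"fingers":1}]'; python3 plan.py 421 138.5 74 71.1
python3 -c "
from h import *
p,d=camera('wrist');cv2.imwrite('pics/w5.png',p)"
```

```text
time: 19.18
position: [418.0, 118.9, 167.7]
eef_rot: [-2.552, -1.828, 0.003]
force: [-0.5, -0.3, -1.1]
opening: 85.5
gripper_force: 0.0
d [ 0.097 -0.016  0.469] a [-0. -0.  0.] mm [  3.  20. -94.]
```

View pics/w5.png

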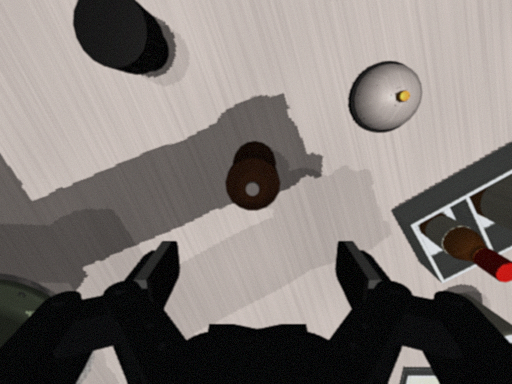

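The mill (252,185) is just left of centre, as computed; both bottles stand in the caddy at right. Shift over it, descend, grip.

```bash
python3 -m handwheel '[{"dx":0.09,"dy":-0.014,"dz":0,"ax":0,"ay":0,"az":0,"fingers":1},{"dx":0.09,"dy":-0.014,"dz":0.1,"ax":0,"ay":0,"az":0,"fingers":1},{"dx":0.09,"dy":-0.014,"dz":0.2,"ax":0,"ay":0,"az":0,"fingers":1},{"dx":0.09,"dy":-0.014,"dz":0.32,"ax":0,"ay":0,"az":0,"fingers":1},{"dx":0.09,"dy":-0.014,"dz":0.42,"ax":0,"ay":0,"az":0,"fingers":1},{"dx":0.09,"dy":-0.014,"dz":0.469,"ax":0,"ay":0,"az":0,"fingers":1},{"dx":0.09,"dy":-0.014,"dz":0.469,"ax":0,"ay":0,"az":0,"fingers":1},{"dx":0.09,"dy":-0.014,"dz":0.469,"ax":0,"ay":0,"az":0,"fingers":0.9}]'; python3 plan.py 421 138.5 74 71.1
```

```text
time: 19.9
position: [423.4, 132.7, 74.3]
eef_rot: [-2.56, -1.82, 0.003]
force: [-0.4, -0.2, 0.5]
opening: 77.4
gripper_force: 0.0
d [ 0.023 -0.021  0.001] a [-0.     0.    -0.001] mm [-2.  6. -0.]
```

```bash
python3 -m handwheel '[{"dx":0.023,"dy":-0.021,"dz":0,"ax":0,"ay":0,"az":0,"fingers":0.8},{"dx":0.023,"dy":-0.021,"dz":0,"ax":0,"ay":0,"az":0,"fingers":0.7},{"dx":0.023,"dy":-0.021,"dz":0,"ax":0,"ay":0,"az":0,"fingers":0.5},{"dx":0.023,"dy":-0.021,"dz":0,"ax":0,"ay":0,"az":0,"fingers":0.3},{"dx":0.023,"dy":-0.021,"dz":0,"ax":0,"ay":0,"az":0,"fingers":0.2},{"dx":0.023,"dy":-0.021,"dz":0,"ax":0,"ay":0,"az":0,"fingers":0.2},{"dx":0.023,"dy":-0.021,"dz":0,"ax":0,"ay":0,"az":0,"fingers":0.2}]'; python3 plan.py 564.1 -279.6 145 71.1
```

```text
time: 20.48
position: [421.7, 139.9, 76.2]
eef_rot: [2.558, 1.823, 0.003]
force: [-1.2, 1.1, 6.4]
opening: 42.4
gripper_force: 60.1
d [-1.75   1.357 -0.344] a [ 0. -0. -0.] mm [ 142. -420.   69.]
```

```bash
python3 -m handwheel '[{"dx":0,"dy":0,"dz":-0.08,"ax":0,"ay":0,"az":0,"fingers":0.2},{"dx":-0.04,"dy":0.03,"dz":-0.2,"ax":0,"ay":0,"az":0,"fingers":0.2},{"dx":-0.12,"dy":0.09,"dz":-0.3,"ax":0,"ay":0,"az":0,"fingers":0.2},{"dx":-0.22,"dy":0.17,"dz":-0.344,"ax":0,"ay":0,"az":0,"fingers":0.2},{"dx":-0.34,"dy":0.26,"dz":-0.344,"ax":0,"ay":0,"az":0,"fingers":0.2},{"dx":-0.46,"dy":0.36,"dz":-0.344,"ax":0,"ay":0,"az":0,"fingers":0.2},{"dx":-0.58,"dy":0.45,"dz":-0.344,"ax":0,"ay":0,"az":0,"fingers":0.2},{"dx":-0.7,"dy":0.54,"dz":-0.344,"ax":0,"ay":0,"az":0,"fingers":0.2},{"dx":-0.82,"dy":0.64,"dz":-0.344,"ax":0,"ay":0,"az":0,"fingers":0.2},{"dx":-0.92,"dy":0.71,"dz":-0.344,"ax":0,"ay":0,"az":0,"fingers":0.2}]'; python3 -m handwheel '[{"dx":-0.03,"dy":0.02,"dz":0,"ax":0,"ay":0,"az":0,"fingers":0.2},{"dx":-0.03,"dy":0.02,"dz":0,"ax":0,"ay":0,"az":0,"fingers":0.2},{"dx":-0.03,"dy":0.02,"dz":0,"ax":0,"ay":0,"az":0,"fingers":0.2}]';python3 plan.py 564.1 -279.6 145 71.1
```

```text
time: 21.32
position: [496.2, -82.9, 144.3]
eef_rot: [2.558, 1.821, 0.001]
force: [0.0, -0.4, -1.9]
opening: 42.3
gripper_force: 61.6
time: 21.57
position: [496.5, -87.2, 143.7]
eef_rot: [-2.558, -1.822, 0.0]
force: [-0.1, 0.6, -2.1]
opening: 42.4
gripper_force: 61.6
d [-0.799  0.634 -0.008] a [-0.    -0.    -0.001] mm [  68. -192.    1.]
```

```bash
python3 -m handwheel '[{"dx":-0.07,"dy":0.06,"dz":0,"ax":0,"ay":0,"az":0,"fingers":0.2},{"dx":-0.19,"dy":0.15,"dz":0,"ax":0,"ay":0,"az":0,"fingers":0.2},{"dx":-0.33,"dy":0.26,"dz":0,"ax":0,"ay":0,"az":0,"fingers":0.2},{"dx":-0.48,"dy":0.38,"dz":0,"ax":0,"ay":0,"az":0,"fingers":0.2},{"dx":-0.62,"dy":0.49,"dz":0,"ax":0,"ay":0,"az":0,"fingers":0.2},{"dx":-0.73,"dy":0.58,"dz":0,"ax":0,"ay":0,"az":0,"fingers":0.2},{"dx":-0.79,"dy":0.63,"dz":0,"ax":0,"ay":0,"az":0,"fingers":0.2},{"dx":-0.79,"dy":0.63,"dz":0,"ax":0,"ay":0,"az":0,"fingers":0.2},{"dx":-0.79,"dy":0.63,"dz":0,"ax":0,"ay":0,"az":0,"fingers":0.2},{"dx":-0.79,"dy":0.63,"dz":0,"ax":0,"ay":0,"az":0,"fingers":0.2}]'; python3 plan.py 564.1 -279.6 80 71.1
python3 -c "
from h import *
p,d=camera('wrist');cv2.imwrite('pics/w6.png',p)
p,d=camera('scene');cv2.imwrite('pics/s6.png',p)"
```

```text
time: 22.4
position: [564.0, -275.8, 143.5]
eef_rot: [-2.555, -1.824, 0.0]
force: [-0.7, 0.3, -1.9]
opening: 42.0
gripper_force: 61.6
d [-0.018  0.007  0.318] a [-0. -0. -0.] mm [  0.  -4. -64.]
```

View pics/s6.png

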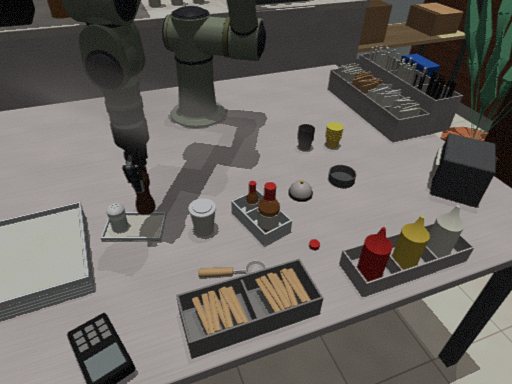

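Both bottles stand in the caddy, the salt on the tray (118,220), and the mill (145,198) hangs over the tray's free half.

```bash
python3 -m handwheel '[{"dx":-0.008,"dy":0.004,"dz":0.06,"ax":0,"ay":0,"az":0,"fingers":0.2},{"dx":-0.008,"dy":0.004,"dz":0.13,"ax":0,"ay":0,"az":0,"fingers":0.2},{"dx":-0.008,"dy":0.004,"dz":0.2,"ax":0,"ay":0,"az":0,"fingers":0.2},{"dx":-0.008,"dy":0.004,"dz":0.25,"ax":0,"ay":0,"az":0,"fingers":0.2},{"dx":-0.008,"dy":0.004,"dz":0.28,"ax":0,"ay":0,"az":0,"fingers":0.2},{"dx":-0.008,"dy":0.004,"dz":0.3,"ax":0,"ay":0,"az":0,"fingers":0.2},{"dx":-0.008,"dy":0.004,"dz":0.31,"ax":0,"ay":0,"az":0,"fingers":0.2},{"dx":-0.008,"dy":0.004,"dz":0.312,"ax":0,"ay":0,"az":0,"fingers":0.2},{"dx":-0.008,"dy":0.004,"dz":0.312,"ax":0,"ay":0,"az":0,"fingers":0.2}]'
```

```text
time: 23.25
position: [565.2, -280.1, 81.9]
eef_rot: [2.558, 1.823, 0.001]
force: [0.4, -0.9, -2.0]
opening: 42.4
gripper_force: 61.7
```

```bash
python3 -m handwheel '[{"dx":0,"dy":0,"dz":0.004,"ax":0,"ay":0,"az":0,"fingers":0.2},{"dx":0,"dy":0,"dz":0.007,"ax":0,"ay":0,"az":0,"fingers":0.2},{"dx":0,"dy":0,"dz":0.007,"ax":0,"ay":0,"az":0,"fingers":0.2}]'
```

```text
time: 23.5
position: [565.0, -280.0, 80.4]
eef_rot: [2.558, 1.823, 0.0]
force: [0.7, 0.5, -2.4]
opening: 41.9
gripper_force: 61.7
```

```bash
python3 -m handwheel '[{"dx":0,"dy":0,"dz":0.005,"ax":0,"ay":0,"az":0,"fingers":0.2},{"dx":0,"dy":0,"dz":0.008,"ax":0,"ay":0,"az":0,"fingers":0.2},{"dx":0,"dy":0,"dz":0.008,"ax":0,"ay":0,"az":0,"fingers":0.2}]'
```

```text
time: 23.75
position: [565.0, -280.2, 80.2]
eef_rot: [2.558, 1.822, 0.0]
force: [-2.8, 2.0, 7.7]
opening: 42.1
gripper_force: 62.7
```

Contact. Release and rise.

```bash
python3 -m handwheel '[{"dx":0,"dy":0,"dz":0,"ax":0,"ay":0,"az":0,"fingers":0.55},{"dx":0,"dy":0,"dz":0,"ax":0,"ay":0,"az":0,"fingers":0.7},{"dx":0,"dy":0,"dz":0,"ax":0,"ay":0,"az":0,"fingers":0.85},{"dx":0,"dy":0,"dz":0,"ax":0,"ay":0,"az":0,"fingers":0.9},{"dx":0,"dy":0,"dz":-0.1,"ax":0,"ay":0,"az":0,"fingers":1},{"dx":0,"dy":0,"dz":-0.25,"ax":0,"ay":0,"az":0,"fingers":1},{"dx":0,"dy":0,"dz":-0.42,"ax":0,"ay":0,"az":0,"fingers":1},{"dx":0,"dy":0,"dz":-0.45,"ax":0,"ay":0,"az":0,"fingers":1},{"dx":0,"dy":0,"dz":-0.45,"ax":0,"ay":0,"az":0,"fingers":1}]'; python3 plan.py 355.4 285 150 71.1
```

```text
time: 24.5
position: [566.8, -281.1, 171.7]
eef_rot: [2.554, 1.82, 0.004]
force: [0.6, -0.4, 0.4]
opening: 85.5
gripper_force: 0.0
d [ 2.331 -1.924  0.093] a [ 0.001  0.    -0.   ] mm [-211.  566.  -22.]
```

```bash
python3 -m handwheel '[{"dx":0.12,"dy":-0.1,"dz":0,"ax":0,"ay":0,"az":0,"fingers":1},{"dx":0.26,"dy":-0.21,"dz":0,"ax":0,"ay":0,"az":0,"fingers":1},{"dx":0.42,"dy":-0.35,"dz":0,"ax":0,"ay":0,"az":0,"fingers":1},{"dx":0.58,"dy":-0.48,"dz":0,"ax":0,"ay":0,"az":0,"fingers":1},{"dx":0.74,"dy":-0.61,"dz":0,"ax":0,"ay":0,"az":0,"fingers":1},{"dx":0.9,"dy":-0.74,"dz":0,"ax":0,"ay":0,"az":0,"fingers":1},{"dx":1,"dy":-0.82,"dz":0,"ax":0,"ay":0,"az":0,"fingers":1}]'; python3 -m handwheel '[{"dx":0.12,"dy":-0.1,"dz":0,"ax":0,"ay":0,"az":0,"fingers":1},{"dx":0.26,"dy":-0.21,"dz":0,"ax":0,"ay":0,"az":0,"fingers":1},{"dx":0.42,"dy":-0.35,"dz":0,"ax":0,"ay":0,"az":0,"fingers":1},{"dx":0.56,"dy":-0.46,"dz":0,"ax":0,"ay":0,"az":0,"fingers":1},{"dx":0.68,"dy":-0.56,"dz":0,"ax":0,"ay":0,"az":0,"fingers":1},{"dx":0.74,"dy":-0.61,"dz":0,"ax":0,"ay":0,"az":0,"fingers":1},{"dx":0.74,"dy":-0.61,"dz":0,"ax":0,"ay":0,"az":0,"fingers":1},{"dx":0.74,"dy":-0.61,"dz":0,"ax":0,"ay":0,"az":0,"fingers":1}]'; python3 plan.py 355.4 285 130 71.1
```

```text
time: 25.08
position: [471.7, -34.0, 166.8]
eef_rot: [-2.554, -1.823, 0.003]
force: [-0.4, -0.2, 0.2]
opening: 85.3
gripper_force: 0.0
time: 25.75
position: [407.2, 142.7, 167.5]
eef_rot: [-2.556, -1.826, 0.003]
force: [-0.4, 0.1, -0.3]
opening: 85.4
gripper_force: 0.0
d [ 0.589 -0.475  0.187] a [-0.  0. -0.] mm [-52. 142. -37.]
```

```bash
python3 -m handwheel '[{"dx":0.1,"dy":-0.08,"dz":0,"ax":0,"ay":0,"az":0,"fingers":1},{"dx":0.24,"dy":-0.19,"dz":0.04,"ax":0,"ay":0,"az":0,"fingers":1},{"dx":0.38,"dy":-0.31,"dz":0.1,"ax":0,"ay":0,"az":0,"fingers":1},{"dx":0.5,"dy":-0.4,"dz":0.15,"ax":0,"ay":0,"az":0,"fingers":1},{"dx":0.57,"dy":-0.46,"dz":0.187,"ax":0,"ay":0,"az":0,"fingers":1},{"dx":0.57,"dy":-0.46,"dz":0.187,"ax":0,"ay":0,"az":0,"fingers":1},{"dx":0.57,"dy":-0.46,"dz":0.187,"ax":0,"ay":0,"az":0,"fingers":1},{"dx":0.57,"dy":-0.46,"dz":0.187,"ax":0,"ay":0,"az":0,"fingers":1}]'; python3 plan.py 355.4 285 41 71.1
python3 -c "
from h import *
p,d=camera('wrist');cv2.imwrite('pics/w7.png',p)"
```

```text
time: 26.42
position: [359.1, 279.1, 130.9]
eef_rot: [2.56, 1.821, -0.001]
force: [-0.1, -0.4, 0.2]
opening: 85.4
gripper_force: 0.0
d [ 0.022 -0.027  0.449] a [ 0.     0.    -0.001] mm [ -4.   6. -90.]
```

View pics/w7.png

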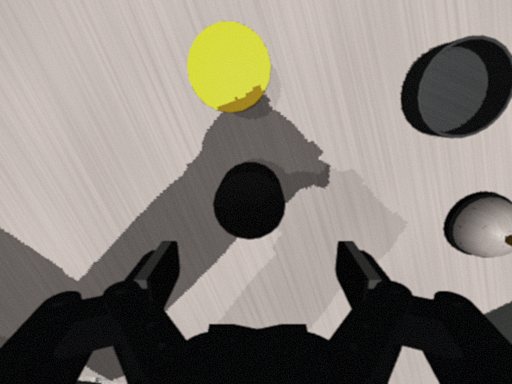

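The black stack (249,200) is ~6 mm left of the finger centre, matching the computed shift; the decoy (229,66) is clear ahead.

```bash
python3 -m handwheel '[{"dx":0.022,"dy":-0.027,"dz":0,"ax":0,"ay":0,"az":0,"fingers":1},{"dx":0.022,"dy":-0.027,"dz":0,"ax":0,"ay":0,"az":0,"fingers":1},{"dx":0.022,"dy":-0.027,"dz":0,"ax":0,"ay":0,"az":0,"fingers":1},{"dx":0.022,"dy":-0.027,"dz":0.05,"ax":0,"ay":0,"az":0,"fingers":1}]'; python3 plan.py 355.4 285 41 71.1
```

```text
time: 26.8
position: [356.3, 286.6, 122.6]
eef_rot: [2.559, 1.822, 0.006]
force: [-0.7, 0.9, 0.1]
opening: 85.2
gripper_force: 0.0
d [-0.01  -0.002  0.408] a [ 0.    -0.    -0.001] mm [ -1.  -2. -82.]
```

```bash
python3 -m handwheel '[{"dx":-0.005,"dy":0,"dz":0.08,"ax":0,"ay":0,"az":0,"fingers":1},{"dx":-0.005,"dy":0,"dz":0.18,"ax":0,"ay":0,"az":0,"fingers":1},{"dx":-0.005,"dy":0,"dz":0.28,"ax":0,"ay":0,"az":0,"fingers":1},{"dx":-0.005,"dy":0,"dz":0.37,"ax":0,"ay":0,"az":0,"fingers":1},{"dx":-0.005,"dy":0,"dz":0.405,"ax":0,"ay":0,"az":0,"fingers":1},{"dx":-0.005,"dy":0,"dz":0.405,"ax":0,"ay":0,"az":0,"fingers":0.9},{"dx":-0.005,"dy":0,"dz":0.405,"ax":0,"ay":0,"az":0,"fingers":0.7},{"dx":-0.005,"dy":0,"dz":0.405,"ax":0,"ay":0,"az":0,"fingers":0.5},{"dx":-0.005,"dy":0,"dz":0.405,"ax":0,"ay":0,"az":0,"fingers":0.4},{"dx":-0.005,"dy":0,"dz":0.405,"ax":0,"ay":0,"az":0,"fingers":0.4}]';python3 plan.py 557.9 309 110 71.1
```

```text
time: 27.63
position: [355.3, 285.7, 41.3]
eef_rot: [2.558, 1.823, 0.004]
force: [-0.6, 0.3, 6.1]
opening: 53.5
gripper_force: 62.9
d [ 0.441  0.92  -0.341] a [ 0. -0. -0.] mm [203.  23.  69.]
```

```bash
python3 -m handwheel '[{"dx":0,"dy":0,"dz":-0.08,"ax":0,"ay":0,"az":0,"fingers":0.4},{"dx":0,"dy":0,"dz":-0.2,"ax":0,"ay":0,"az":0,"fingers":0.4},{"dx":0.03,"dy":0.06,"dz":-0.3,"ax":0,"ay":0,"az":0,"fingers":0.4},{"dx":0.08,"dy":0.16,"dz":-0.341,"ax":0,"ay":0,"az":0,"fingers":0.4},{"dx":0.14,"dy":0.29,"dz":-0.341,"ax":0,"ay":0,"az":0,"fingers":0.4},{"dx":0.21,"dy":0.43,"dz":-0.341,"ax":0,"ay":0,"az":0,"fingers":0.4},{"dx":0.28,"dy":0.57,"dz":-0.341,"ax":0,"ay":0,"az":0,"fingers":0.4},{"dx":0.34,"dy":0.7,"dz":-0.341,"ax":0,"ay":0,"az":0,"fingers":0.4},{"dx":0.39,"dy":0.81,"dz":-0.341,"ax":0,"ay":0,"az":0,"fingers":0.4},{"dx":0.42,"dy":0.88,"dz":-0.341,"ax":0,"ay":0,"az":0,"fingers":0.4}]'; python3 -m handwheel '[{"dx":0.02,"dy":0.04,"dz":0,"ax":0,"ay":0,"az":0,"fingers":0.4},{"dx":0.02,"dy":0.04,"dz":0,"ax":0,"ay":0,"az":0,"fingers":0.4},{"dx":0.02,"dy":0.04,"dz":0,"ax":0,"ay":0,"az":0,"fingers":0.4},{"dx":0.02,"dy":0.04,"dz":0,"ax":0,"ay":0,"az":0,"fingers":0.4}]';python3 plan.py 557.9 309 45 71.1;python3 -c "
from h import *
p,d=camera('wrist');cv2.imwrite('pics/w8.png',p)"
```

```text
time: 28.47
position: [551.2, 307.3, 108.8]
eef_rot: [2.559, 1.821, 0.004]
force: [-0.7, -0.0, -0.4]
opening: 53.6
gripper_force: 63.3
time: 28.8
position: [556.0, 308.2, 108.2]
eef_rot: [-2.558, -1.823, 0.002]
force: [-0.2, -0.6, -0.6]
opening: 53.6
gripper_force: 63.3
d [0.007 0.008 0.316] a [-0.  0. -0.] mm [  2.   1. -63.]
```

View pics/w8.png

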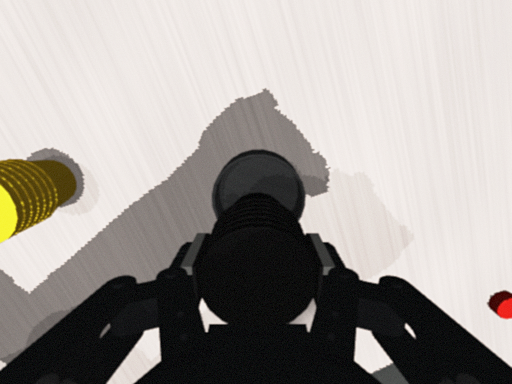

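The stack (258,260) is centred on the holder (258,190). Lower.

```bash
python3 -m handwheel '[{"dx":0.006,"dy":0.006,"dz":0.06,"ax":0,"ay":0,"az":0,"fingers":0.4},{"dx":0.006,"dy":0.006,"dz":0.13,"ax":0,"ay":0,"az":0,"fingers":0.4},{"dx":0.006,"dy":0.006,"dz":0.2,"ax":0,"ay":0,"az":0,"fingers":0.4},{"dx":0.006,"dy":0.006,"dz":0.25,"ax":0,"ay":0,"az":0,"fingers":0.4},{"dx":0.006,"dy":0.006,"dz":0.28,"ax":0,"ay":0,"az":0,"fingers":0.4},{"dx":0.006,"dy":0.006,"dz":0.3,"ax":0,"ay":0,"az":0,"fingers":0.4},{"dx":0.006,"dy":0.006,"dz":0.31,"ax":0,"ay":0,"az":0,"fingers":0.4},{"dx":0.006,"dy":0.006,"dz":0.312,"ax":0,"ay":0,"az":0,"fingers":0.4},{"dx":0.006,"dy":0.006,"dz":0.312,"ax":0,"ay":0,"az":0,"fingers":0.4}]'; python3 -m handwheel '[{"dx":0,"dy":0,"dz":0.004,"ax":0,"ay":0,"az":0,"fingers":0.4},{"dx":0,"dy":0,"dz":0.007,"ax":0,"ay":0,"az":0,"fingers":0.4},{"dx":0,"dy":0,"dz":0.007,"ax":0,"ay":0,"az":0,"fingers":0.4}]'
```

```text
time: 29.6
position: [558.9, 309.2, 46.3]
eef_rot: [2.558, 1.823, 0.001]
force: [0.3, 0.2, 0.2]
opening: 53.7
gripper_force: 63.3
time: 29.85
position: [559.2, 309.3, 45.4]
eef_rot: [2.558, 1.823, 0.002]
force: [-0.7, -0.8, 2.8]
opening: 53.5
gripper_force: 63.6
```

```bash
python3 -m handwheel '[{"dx":0,"dy":0,"dz":0,"ax":0,"ay":0,"az":0,"fingers":0.7},{"dx":0,"dy":0,"dz":0,"ax":0,"ay":0,"az":0,"fingers":0.85},{"dx":0,"dy":0,"dz":0,"ax":0,"ay":0,"az":0,"fingers":1},{"dx":0,"dy":0,"dz":0,"ax":0,"ay":0,"az":0,"fingers":1},{"dx":0,"dy":0,"dz":0,"ax":0,"ay":0,"az":0,"fingers":1},{"dx":0,"dy":0,"dz":-0.1,"ax":0,"ay":0,"az":0,"fingers":1},{"dx":0,"dy":0,"dz":-0.25,"ax":0,"ay":0,"az":0,"fingers":1},{"dx":0,"dy":0,"dz":-0.42,"ax":0,"ay":0,"az":0,"fingers":1},{"dx":0,"dy":0,"dz":-0.6,"ax":0,"ay":0,"az":0,"fingers":1},{"dx":0,"dy":0,"dz":-0.7,"ax":0,"ay":0,"az":0,"fingers":1}]'; python3 -m handwheel '[{"dx":-0.2,"dy":-0.16,"dz":0,"ax":0,"ay":0,"az":0,"fingers":1},{"dx":-0.2,"dy":-0.36,"dz":0,"ax":0,"ay":0,"az":0,"fingers":1},{"dx":-0.2,"dy":-0.56,"dz":0,"ax":0,"ay":0,"az":0,"fingers":1},{"dx":-0.2,"dy":-0.76,"dz":0,"ax":0,"ay":0,"az":0,"fingers":1},{"dx":-0.2,"dy":-0.9,"dz":0,"ax":0,"ay":0,"az":0,"fingers":1},{"dx":-0.2,"dy":-0.9,"dz":0,"ax":0,"ay":0,"az":0,"fingers":1},{"dx":-0.2,"dy":-0.9,"dz":0,"ax":0,"ay":0,"az":0,"fingers":1}]'; python3 - <<'E'
from h import *
im,d=camera('top');C=cloud(pose('top'),d);cv2.imwrite('pics/t9.png',im)
roi=dict(large=(673.8,12.8,149),small=(602.2,-5.9,109),salt=(540.8,-347.7,79),mill=(564.1,-279.6,119),stack=(558,309,80),bell=(572,159,50),cup=(619,-144,85))
for k,(x,y,h) in roi.items():
    q=C[(np.hypot(C[...,0]-x,C[...,1]-y)<50)&(C[...,2]>h-12)].astype(np.float32)
    print(k,len(q),np.round(cv2.minEnclosingCircle(np.ascontiguousarray(q[:,:2])),1) if 0 else (cv2.minEnclosingCircle(np.ascontiguousarray(q[:,:2])) if len(q) else None),q[:,2].max() if len(q) else 0)
im,d=camera('scene');cv2.imwrite('pics/s9.png',im)
E
```

```text
time: 30.68
position: [560.0, 309.7, 188.8]
eef_rot: [2.558, 1.823, 0.007]
force: [0.7, 0.7, 1.0]
opening: 85.7
gripper_force: 0.0
time: 31.27
position: [374.3, 330.5, 184.9]
eef_rot: [2.556, 1.826, 0.001]
force: [0.1, 0.4, 0.6]
opening: 85.4
gripper_force: 0.0
large 177 ((674.5745239257812, 13.644937515258789), 15.033358573913574) 152.07735
small 75 ((603.598876953125, -3.819589376449585), 9.885486602783203) 111.53011
salt 310 ((545.5777587890625, -336.10894775390625), 37.27090072631836) 108.31523
mill 311 ((564.5839233398438, -280.65899658203125), 21.90481185913086) 123.22682
stack 567 ((559.9044799804688, 308.4991149902344), 29.04277801513672) 85.59975
bell 98 ((571.7158813476562, 158.5034637451172), 19.093584060668945) 52.574844
cup 733 ((619.8550415039062, -144.35694885253906), 34.31119918823242) 90.21175
```

View pics/t9.png

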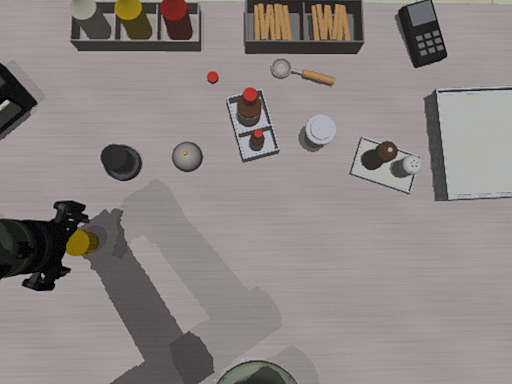

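View pics/s9.png

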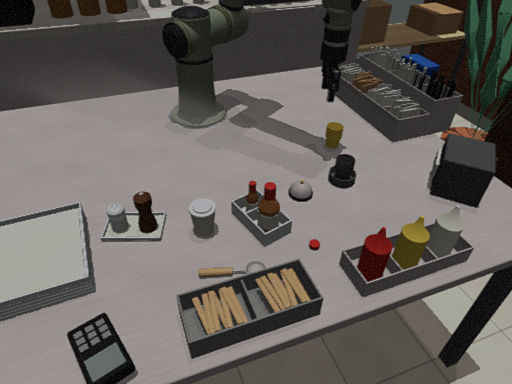

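Everything stands in its place: bottles at (250,95) and (258,135), mill and salt at (387,150) and (411,164), stack at (120,158). The bell and drink cup haven't moved, and the arm is clear.

```bash
python3 -c "
from plant import manip
print(manip.hand_in())"
```

```text
the job is handed in; nothing more can be done
None
```

I handed the job in at about 31 s of robot time: the final pictures show all five condiments upright and released in their places, with the bell and drink cup unmoved, but the hand-in gave back no verdict.

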